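Cap a bottle for the steriliser: tight, then a quarter turn loose

ROBOT

A 7-joint arm with a two-finger parallel gripper is mounted at the origin on the work surface. World frame = base frame: x ahead of the robot, y to its left, z up, the work surface at z = 0. Lengths are in m, angles in rad, forces in N, time in s.
With the tool pointing down it reaches from about 0.4 to 0.85 m from the base axis. Payload 10.4 kg.
Tool frame: the origin (TCP) lies at the very end of the fingers, on their centre line; the grasp point (between the pads) lies 19 mm behind it; z points along the fingers, y is the direction in which the jaws open and shut (so a half turn about z gives the same grasp; the last joint's range is limited). The gripper opens to 87 mm and grips with 3 to 60 N. Pads are 19 mm wide; open, the fingers measure 117 mm over their backs; the gripper's body (75 mm by 190 mm) begins 51 mm behind the grasp point.
Start: joints at [-1.284, 0.332, -0.065, 1.46, 0.022, 1.35, -0.088], TCP at [0.191, 0.595, 0.223] pointing down, gripper open.
Joint ranges: [-2.6, 2.6], [-0.5, 2.12], [-1.47, 1.34], [0.16, 2.42], [-1.27, 4.41], [0.06, 2.06], [-2.6, 2.6]. Speed limits (rad/s): [2.22, 2.22, 2.79, 2.79, 3.14, 3.14, 3.14].

INTERFACE

Orientations are given as a rotation vector (axis times angle).
In Python, from cell import * gives the robot as it stands.
- The arm moves only by the tool send_rows, never from a script. Its argument "plan" is a list of rows, each a list of 7 numbers: the turn, a rotation vector about the world's x, y, z in rad, then the shift along the world's x, y, z in mm, then the finger opening in mm, from 0 to 87. A call has 1 to 12 rows; each row is the pose to reach, as a shift and turn from the pose commanded when the call began; what a row does not reach only later rows make up. A row lasts 1/10 s, in which the tool goes at most 50 mm and 8.59 degrees, less where a joint would pass 70% of its speed; a pose out of reach is approached as far as the arm can. A call with a gripper value outside its range is refused whole. The fingers move at their own pace and stop on an object; "newtons" is the grip in N (left out, the last holds). Time passes only in rows, so rows that repeat a pose let the fingers close. It gives the time, the measured TCP pose, the force and the opening at its end, in the units of the state.
- observe(): the state, without advancing time (a new reading comes with each control period).
- snapshot(name): name is "side" or "top" or "wrist"; returns (picture, depth): 384x512x3 uint8, red, green, blue; 384x512 float32, m along the optical axis (not along the pixel's ray), 0 where there is no reading.
- get_calibration(name): a dict with "camera_matrix" (3x3 intrinsics, pixels), "eye" and "rotation" of the camera in the world; the wrist camera has in their place "mount" (4x4, takes a point from camera to tool coordinates, whose origin is the TCP and whose axes are the flange's). Camera axes: x right, y up, looking along -z (the intrinsics and any distortion apply to the point x, -y, -z); pixel columns grow to the right and rows downward; lengths in m; the calibration is good to about 2 mm. A picture is of the moment at which its call begins: read the wrist's pose just before it. get_calibration takes no time and is no camera call.
- hand_in(): hands the job in, once; it reports no verdict.
The state is a dict: "clock": time; "joint_pos": joint angles; "qvel": joint speeds; "effort": joint torques, N m; "tool_pos": TCP position; "tool_rot": TCP orientation; "force": force on the tool from outside, world axes, zero at the start; "ft_torque": the same for the moment, N m; "width": finger opening in m.
Only numpy, scipy, OpenCV 4.12 (cv2) and the standard library are available. Lean on these libraries where they do the work, as an engineer would, in place of code of your own. Each camera call takes 0.05 s, during which the arm holds its last target.

TASK

Get the empty square bottle ready for the steriliser: stand it fully down in the square pocket of the metal holder, which keeps it from turning, and only then screw its cap clockwise until it bottoms out. Then back the cap off a quarter turn so that it can vent, and finish there with the gripper still holding the cap and the bottle still fully down in the holder. Leave the jar, the tip box and the tube rack where they are.

Things in the scene. Friction and masses are not known exactly. Their poses are not given: they have to be found in the camera images.
- bottle_mid (a point): Middle of the square amber bottle (loose, 0.3 kg, empty, upright): on its axis, 69 mm above its underside. z up, x and y square to its flat sides. Body 60 x 60 mm in plan, 90 mm high; a shoulder narrows to a 40 mm neck at 101 mm; the cap starts at 110 mm; about 138 mm high in all. It can be carried by its cap, which does not turn by itself then.
- bottle_foot (a point): Centre of the underside of the square bottle, same axes.
- cap_mid (a point): Centre of the bottle's cap, half-way up it on its axis: a round blue ribbed screw cap, 48 mm in diameter, 28 mm high, with a white ridge on top running from the centre to the rim along this point's x axis. z up; turns and rises with the cap. When bottomed out it lies 124 mm above the bottle's underside.
- cap (a joint): Angle of the cap in rad: 0 = bottomed out (hard stop), growing as it is unscrewed (anticlockwise from above); a quarter turn back is 1.57. Starts between 1.8 and 3.3; stop at 4.2, the cap cannot come off. At 0 the white ridge points along the bottle's x. 4 mm rise per turn. It takes 0.07 N m to turn and stays where left. Standing free, the bottle may spin along; in the holder it cannot.
- pocket (a point): Centre of the floor of the square pocket in the aluminium holder, fixed to the bench; x and y square to its walls, z up. The floor is 6 mm above the bench. Pocket 64 x 64 mm inside (2 mm spare on each side of the bottle, which fits any of four ways round); walls 44 mm high above the floor, the top 8 mm flared to a mouth about 80 mm wide. Base plate 120 x 120 x 6 mm.
- bottle: The square bottle with its cap, as a body; origin at the centre of its underside, axes as bottle_mid.
- jar: Bystander: round glass jar with a lid, 62 mm in diameter, 105 mm high; origin at the centre of its underside.
- tip_box: Bystander: closed box of pipette tips, 89 x 124 mm and 60 mm high; origin at the centre of its underside.
- tube_rack: Bystander: low blue rack full of small holes, 127 x 85 mm and 16 mm high; origin at the centre of its underside.

How it is judged:
On the way, in this order (a step that is already met when the one before it is completed fails the run):
1. the bottle stands fully down in the pocket of the holder (horizontal distance between bottle_foot and pocket below 0.006 m and z of bottle_foot in the frame of pocket between -0.004 and 0.004 m and angle between bottle_foot's own z axis and vertical below 0.06 rad), for 0.2 s.
2. the cap is screwed on until it bottoms out, the bottle seated in the holder (all of step 1 and value of joint cap below 0.08 rad), for 0.1 s.
At the end, for the whole second after the job is handed in: Bottle upright on the pocket floor (4 mm in height, 6 mm sideways, 0.06 rad); cap, having bottomed out (below 0.08 rad), backed off 1.57 +- 0.35 rad and still, held by the fingers (over 3 N, grasp point within 30 mm of its centre). Jar, tip box and tube rack never moved over 20 mm (all of step 1 and value of joint cap between 1.22 and 1.92 rad and velocity of joint cap between -0.1 and 0.1 rad/s and contact force between the fingers and bottle above 3 N and distance between the grasp point and cap_mid below 0.03 m); the arm keeps its last pose, push and grip.
It fails at once if the glass jar is moved by more than 20 mm (distance of jar from where it was at the start of the episode above 0.02 m).
It fails at once if the tip box is moved by more than 20 mm (distance of tip_box from where it was at the start of the episode above 0.02 m).
It fails at once if the tube rack is moved by more than 20 mm (distance of tube_rack from where it was at the start of the episode above 0.02 m).
It also fails if it takes over 72 s, if anything falls off the work surface, if the arm or the gripper's body presses on something with over 40 N, if the wrist force passes 120 N, or if a joint passes its speed limit or range.

## Working session

There is one attempt and no reset: what is moved stays moved. The work goes in short steps, Python scripts to look and compute and a tool call to move; the robot and the scene stay as the last step left them, time stands still between calls to the robot, and variables do not carry over. Pictures are saved under pics/ and viewed, and the job is handed in when it is done.

Besides the shell and the picture viewer there is one more tool, called in YAML: its name, and indented under it one key for each argument. send_rows: Moves the arm, as the interface text tells. Its arguments: {"type":"object","properties":{"plan":{"type":"array","items":{"type":"array","items":{"type":"number"}}},"newtons":{"type":"number"}},"required":["plan"]}

```bash
ls; mkdir -p pics
python3 - <<'E'
from cell import *
import cv2,numpy as np
s=observe()
for k,v in s.items(): print(k,np.round(v,4))
for n in ["side","top","wrist"]:
    p,d=snapshot(n); cv2.imwrite(f"pics/{n}0.png",p[:,:,::-1]); np.save(f"{n}0.npy",d)
    c=get_calibration(n); print(n,{k:np.round(v,4).tolist() for k,v in c.items()})
print(observe()['clock'])
E
```

```text
pics
clock 0.0
joint_pos [-1.2836  0.3329 -0.0647  1.4609  0.0216  1.3499 -0.0885]
qvel [-0.0003  0.0009  0.0006  0.001  -0.0023  0.0002  0.0012]
effort [ 0.00000e+00 -6.23242e+01  2.46000e-02 -3.89914e+01 -6.13000e-02
  3.96000e-02  1.00000e-04]
tool_pos [0.1904 0.5949 0.2218]
tool_rot [-4.8460e-01 -3.1039e+00  2.2000e-03]
force [-0.6296 -0.046  -0.0283]
ft_torque [-0.031   0.0231  0.0074]
width 0.0866
side {'camera_matrix': [[420.5201, 0.0, 256.1955], [0.0, 420.5201, 187.4732], [0.0, 0.0, 1.0]], 'eye': [0.0725, -0.8012, 0.9102], 'rotation': [0.8231, -0.2573, -0.5171]}
top {'camera_matrix': [[365.573, 0.0, 254.2219], [0.0, 365.573, 189.3797], [0.0, 0.0, 1.0]], 'eye': [0.4182, -0.0129, 1.2134], 'rotation': [0.1294, -0.1351, -1.5699]}
wrist {'camera_matrix': [[304.1484, 0.0, 258.8059], [0.0, 304.1484, 191.9831], [0.0, 0.0, 1.0]], 'mount': [[0.0001, 0.9587, 0.2843, 0.0785], [1.0, -0.0005, 0.0012, 0.0008], [0.0013, 0.2843, -0.9587, -0.1634], [0.0, 0.0, 0.0, 1.0]]}
0.15
```

View pics/side0.png

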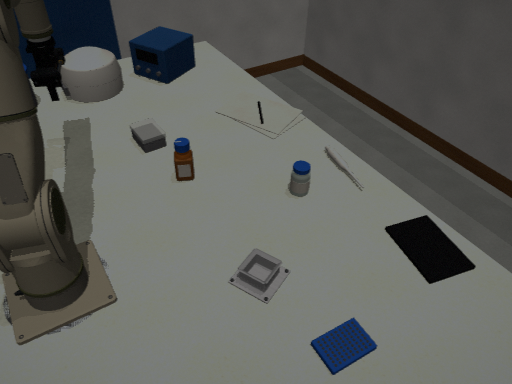

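View pics/top0.png

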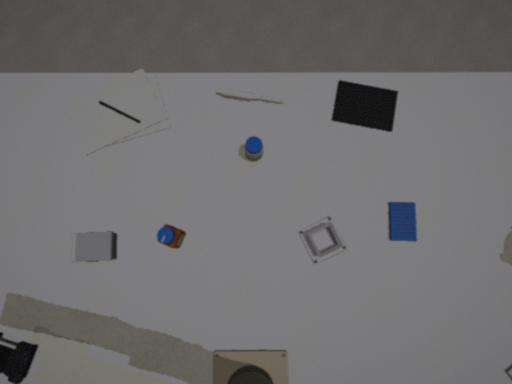

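View pics/wrist0.png

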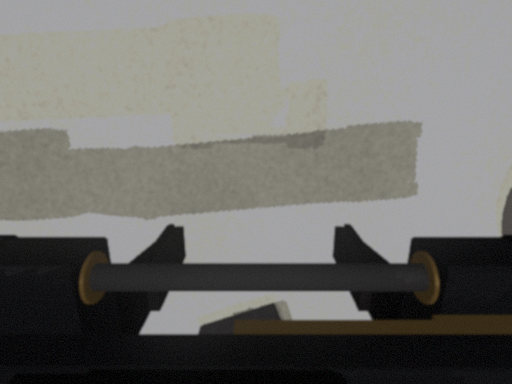

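Top view: the amber bottle is at about (170,236) with its cap at (165,236), the jar at (254,148), the holder at (322,240), the tip box at (95,246) and the tube rack at (402,221). I'll enlarge the bottle and holder next.

```bash
cat > h.py <<'E'
import numpy as np, cv2
from scipy.spatial.transform import Rotation as R
from cell import *
def cam(n,pose=None):
    c=get_calibration(n); K=np.array(c['camera_matrix'])
    if 'eye' in c: return K,np.array(c['eye']),R.from_rotvec(c['rotation']).as_matrix()
    s=pose; T=np.eye(4);T[:3,:3]=R.from_rotvec(s['tool_rot']).as_matrix();T[:3,3]=s['tool_pos']
    M=T@np.array(c['mount']); return K,M[:3,3],M[:3,:3]
def ray(n,u,v,pose=None):
    K,e,Rm=cam(n,pose); d=np.array([(u-K[0,2])/K[0,0],-(v-K[1,2])/K[1,1],-1.]); return e,Rm@d
def atz(n,u,v,z,pose=None):
    e,d=ray(n,u,v,pose); return e+d*(z-e[2])/d[2]
def cloud(n,d,pose=None):
    K,e,Rm=cam(n,pose); v,u=np.mgrid[:d.shape[0],:d.shape[1]]
    P=np.stack([(u-K[0,2])/K[0,0]*d,-(v-K[1,2])/K[1,1]*d,-d],-1)
    return P@Rm.T+e
E
python3 - <<'E'
from h import *
p=cv2.imread('pics/top0.png'); 
a=cv2.resize(p[205:265,140:200],None,fx=8,fy=8,interpolation=cv2.INTER_CUBIC)
b=cv2.resize(p[210:270,292:352],None,fx=8,fy=8,interpolation=cv2.INTER_CUBIC)
cv2.imwrite('pics/topcrop.png',cv2.resize(np.hstack([a,b]),(800,400)))
q=cv2.imread('pics/side0.png')
a=cv2.resize(q[130:190,155:215],None,fx=8,fy=8,interpolation=cv2.INTER_CUBIC)
b=cv2.resize(q[240:300,230:290],None,fx=8,fy=8,interpolation=cv2.INTER_CUBIC)
cv2.imwrite('pics/sidecrop.png',cv2.resize(np.hstack([a,b]),(800,400)))
d=np.load('top0.npy');C=cloud('top',d)
for nm,(u,v) in dict(cap=(165,236),tip=(95,246),hold_floor=(322,238),jar=(254,145),rack=(402,221),bench=(220,180)).items(): print(nm,C[v,u].round(3))
for u,v in [(322,240),(315,262),(346,247),(329,218),(299,234)]: print(atz('top',u,v,0.006).round(3))
E
```

```text
cap [0.464 0.244 0.138]
tip [0.437 0.479 0.06 ]
hold_floor [ 0.461 -0.239  0.007]
jar [ 0.747 -0.017  0.109]
rack [ 0.515 -0.499  0.022]
bench [0.656 0.097 0.006]
[ 0.455 -0.239  0.006]
[ 0.384 -0.214  0.006]
[ 0.432 -0.317  0.006]
[ 0.527 -0.265  0.006]
[ 0.474 -0.164  0.006]
```

View pics/topcrop.png

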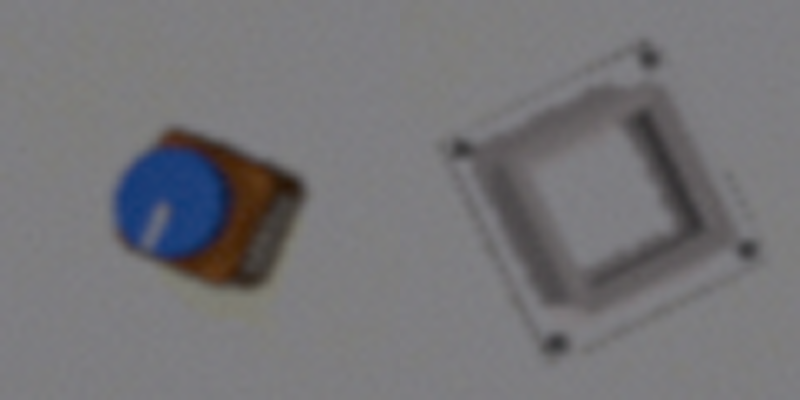

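View pics/sidecrop.png

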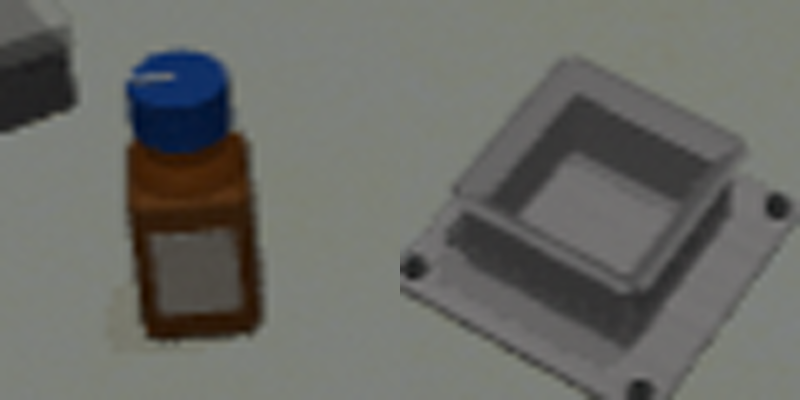

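Top crop: the cap centre is at about (165.7,235.5), with its ridge pointing down-left. The holder's plate holes are at (301,232), (329,219), (344,247.5) and (315,262). Next I'll take the wrist camera above the bottle.

send_rows:
  plan:
    - [0,0,0,260,-345,100,87]
    - [0,0,0,260,-345,100,87]
    - [0,0,0,260,-345,100,87]
    - [0,0,0,260,-345,100,87]
    - [0,0,0,260,-345,100,87]
    - [0,0,0,260,-345,100,87]
    - [0,0,0,260,-345,100,87]
    - [0,0,0,260,-345,100,87]
    - [0,0,0,260,-345,100,87]
    - [0,0,0,260,-345,100,87]
    - [0,0,0,260,-345,100,87]
    - [0,0,0,260,-345,100,87]

```text
clock: 1.35
tool_pos: [0.4497, 0.2513, 0.3221]
tool_rot: [-0.482, -3.103, 0.0]
force: [0.1, 0.3, 0.2]
width: 0.0869
```

```bash
cat > look.py <<'E'
from h import *
import sys,pickle
n=sys.argv[1]
s=observe(); p,d=snapshot('wrist'); cv2.imwrite(f'pics/{n}.png',p[:,:,::-1]); pickle.dump((s,d),open(n+'.pkl','wb'))
for k in ['clock','joint_pos','tool_pos','tool_rot','force','width']: print(k,np.round(s[k],4))
E
python3 look.py w1
```

```text
clock 1.35
joint_pos [-0.8269  0.0453  0.2389  1.5934 -0.0112  1.505   0.6752]
tool_pos [0.4497 0.2513 0.3221]
tool_rot [-4.8190e-01 -3.1035e+00  4.0000e-04]
force [0.0625 0.3464 0.2425]
width 0.0869
```

View pics/w1.png

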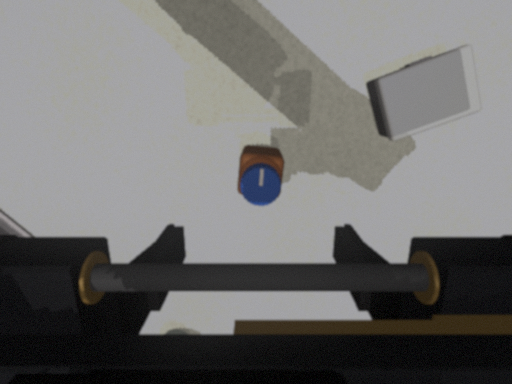

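Run:
```python
from h import *
p=cv2.imread('pics/w1.png'); cv2.imwrite('pics/w1c.png',cv2.resize(p[130:220,215:305],(720,720),interpolation=cv2.INTER_CUBIC)[:600])
```

```text
(no output)
```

View pics/w1c.png

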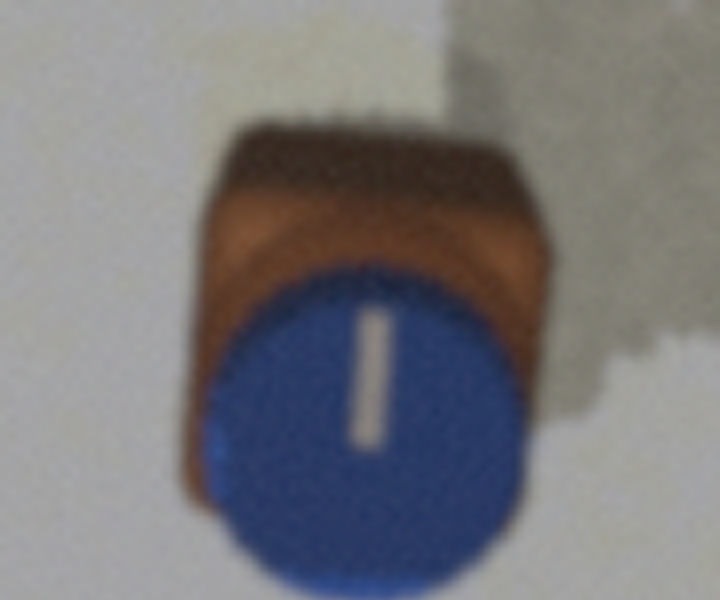

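The crop shows the cap's top centre at (367,435), the ridge running from (367,448) to (378,308), and the body's shoulder corners at about (213,197) and (547,240).

```bash
cat > cap.py <<'E'
from h import *
E
python3 - <<'E'
from h import *
import pickle
s,d=pickle.load(open('w1.pkl','rb'))
f=lambda x,y,z:atz('wrist',215+(x+.5)/8-.5,130+(y+.5)/8-.5,z,s)
a=lambda v:np.degrees(np.arctan2(v[1],v[0])).round(1)
c=f(367,435,.1395);print('cap',c.round(4))
for x,y in [(207,430),(525,430),(367,272+12),(367,594)]:print(f(x,y,.1395).round(4))
print('top est',atz('top',165.65,235.45,.1395).round(4))
r=f(378,308,.1395)-f(367,448,.1395);print('ridge',a(r),np.linalg.norm(r))
e=f(213,197,.09);g=f(547,245,.09);print('edge',a(g-e),np.linalg.norm(g-e))
l=f(188,490,.09);print('left',a(l-e),'mid of top edge',((e+g)/2).round(4))
# all amber edge fits w/ depth: points of body at z 0.075-0.095
C=cloud('wrist',d,s);m=(abs(C[...,2]-.088)<.006)&(np.hypot(C[...,0]-c[0],C[...,1]-c[1])<.06)
P=C[m][:,:2].astype(np.float32);print(m.sum(),cv2.minAreaRect(P))
m=(C[...,2]>.13)&(C[...,2]<.15)&(np.hypot(C[...,0]-c[0],C[...,1]-c[1])<.06);print('cap z',np.median(C[m][:,2]),cv2.minEnclosingCircle(C[m][:,:2].astype(np.float32)),m.sum())
R0=R.from_rotvec(s['tool_rot']).as_matrix();print('tool y yaw',a(R0[:,1]),'tool z',R0[:,2].round(4))
E
```

```text
cap [0.4637 0.2492 0.1395]
[0.4558 0.227  0.1395]
[0.47   0.2715 0.1395]
[0.4421 0.256  0.1395]
[0.4872 0.2417 0.1395]
top est [0.4652 0.2415 0.1395]
ridge 158.1 0.021083921048881744
edge 64.1 0.05535483775428754
left -23.4 mid of top edge [0.4424 0.2584 0.09  ]
464 ((0.4641394019126892, 0.24836495518684387), (0.0598735511302948, 0.05696822702884674), 66.95915222167969)
cap z 0.1409956603545084 ((0.4657619893550873, 0.2479066252708435), 0.024840543046593666) 1317
tool y yaw 72.3 tool z [-1.e-03 -1.e-04 -1.e+00]
```

send_rows:
  plan:
    - [0,0,0,5,-490,-60,87]
    - [0,0,0,5,-490,-60,87]
    - [0,0,0,5,-490,-60,87]
    - [0,0,0,5,-490,-60,87]
    - [0,0,0,5,-490,-60,87]
    - [0,0,0,5,-490,-60,87]
    - [0,0,0,5,-490,-60,87]
    - [0,0,0,5,-490,-60,87]
    - [0,0,0,5,-490,-60,87]
    - [0,0,0,5,-490,-60,87]
    - [0,0,0,5,-490,-60,87]
    - [0,0,0,5,-490,-60,87]

```text
clock: 2.6
tool_pos: [0.4556, -0.2392, 0.2621]
tool_rot: [-0.485, -3.103, 0.0]
force: [0.0, 0.6, -0.2]
width: 0.0872
```

```bash
python3 look.py w2
python3 - <<'E'
from h import *
p=cv2.imread('pics/w2.png'); cv2.imwrite('pics/w2c.png',cv2.resize(p[80:240,160:360],(800,640),interpolation=cv2.INTER_CUBIC)[:600])
E
```

```text
clock 2.6
joint_pos [-0.3709  0.0567  0.8076  1.7229 -0.0412  1.3808  1.7045]
tool_pos [ 0.4556 -0.2392  0.2621]
tool_rot [-4.8480e-01 -3.1027e+00  2.0000e-04]
force [ 0.0343  0.5631 -0.23  ]
width 0.0872
```

View pics/w2.png

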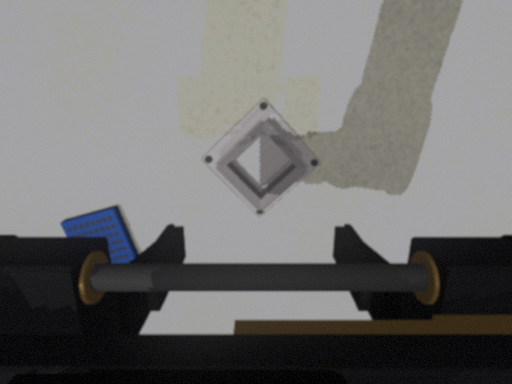

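View pics/w2c.png

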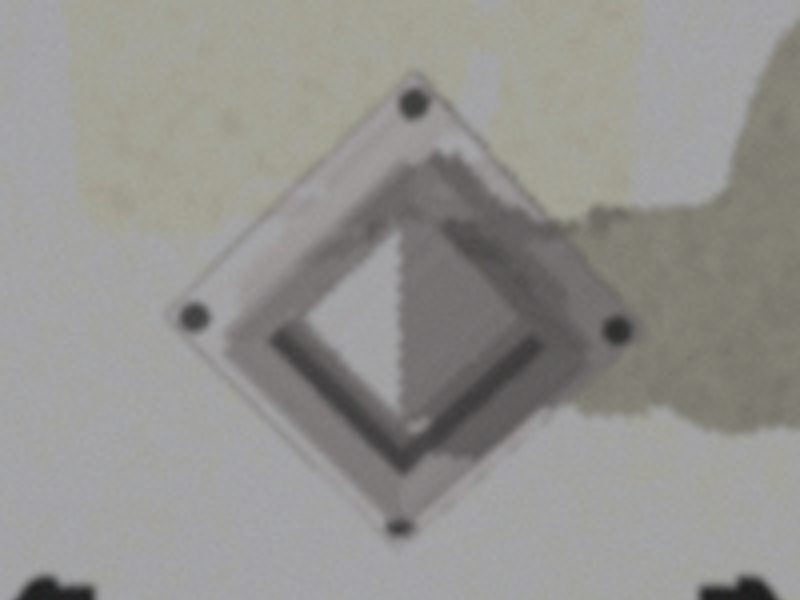

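The plate holes in the crop are at top (414,102), left (194,317), right (618,330) and bottom (400,527), the last partly hidden. The pocket's rim corners are at about (237,335), (590,347), (437,165) and (402,505).

Run:
```python
from h import *
import pickle
s,d=pickle.load(open('w2.pkl','rb'))
g=lambda x,y:(160+(x+.5)/4-.5,80+(y+.5)/4-.5)
f=lambda x,y,z:atz('wrist',*g(x,y),z,s)
a=lambda v:np.degrees(np.arctan2(v[1],v[0])).round(1)
T,L,Rr,B=[f(*q,.006) for q in [(414,102),(194,317),(618,330),(400,527)]]
print('LR mid',((L+Rr)/2).round(4),'TB mid',((T+B)/2).round(4), 'sides',[np.linalg.norm(x).round(4) for x in (T-L,Rr-T,Rr-B,B-L)],'ang',a(T-L),a(Rr-T),a(Rr-B),a(B-L))
C=cloud('wrist',d,s);
m=(abs(C[...,2]-.05)<.006)&(np.hypot(C[...,0]-.455,C[...,1]+.24)<.08)
P=C[m][:,:2].astype(np.float32);print(m.sum(),np.median(C[m][:,2]),cv2.minAreaRect(P))
D=np.load('top0.npy');C=cloud('top',D)
m=(abs(C[...,2]-.05)<.008)&(np.hypot(C[...,0]-.455,C[...,1]+.24)<.08)
P=C[m][:,:2].astype(np.float32);print(m.sum(),cv2.minAreaRect(P))
for c,o in [((462,148),0),((648,58),0),((748,250),0),((555,345),0)]:
    u=292+(c[0]-400)/6.667;v=210+c[1]/6.667;print(atz('top',u,v,.006).round(4))
for z,pt in [(.1395,(.4645,.2488)),(.006,((L+Rr)/2)[:2])]:
    K,e,Rm=cam('top');q=Rm.T@(np.array([*pt,z])-e);print('top proj',K[0,2]+K[0,0]*q[0]/-q[2],K[1,2]-K[1,1]*q[1]/-q[2])
    K,e,Rm=cam('side');q=Rm.T@(np.array([*pt,z])-e);print('side proj',K[0,2]+K[0,0]*q[0]/-q[2],K[1,2]-K[1,1]*q[1]/-q[2])
```

```text
LR mid [ 0.4564 -0.2359  0.006 ] TB mid [ 0.457  -0.2359  0.006 ] sides [np.float64(0.105), np.float64(0.1048), np.float64(0.1056), np.float64(0.1058)] ang 115.6 25.3 116.1 25.0
2069 0.04938934873486572 ((0.45538991689682007, -0.2358178198337555), (0.08774363249540329, 0.0867682620882988), 25.459697723388672)
347 ((0.45623183250427246, -0.2397468388080597), (0.08611062914133072, 0.08857442438602448), 25.974212646484375)
[ 0.4802 -0.1719  0.006 ]
[ 0.5243 -0.2653  0.006 ]
[ 0.4301 -0.3107  0.006 ]
[ 0.3848 -0.2147  0.006 ]
top proj 163.14214571248522 235.70144196137034
side proj 179.67495800905036 141.13738629119578
top proj 321.0092743398609 239.44104823301873
side proj 258.4394519989759 274.9793328075876
```

send_rows:
  plan:
    - [0,0,0.707,9,488,38,87]
    - [0,0,0.707,9,488,38,87]
    - [0,0,0.707,9,488,38,87]
    - [0,0,0.707,9,488,38,87]
    - [0,0,0.707,9,488,38,87]
    - [0,0,0.707,9,488,38,87]
    - [0,0,0.707,9,488,38,87]
    - [0,0,0.707,9,488,38,87]
    - [0,0,0.707,9,488,38,87]
    - [0,0,0.707,9,488,38,87]
    - [0,0,0.707,9,488,38,87]
    - [0,0,0.707,9,488,38,87]

```text
clock: 3.85
tool_pos: [0.4631, 0.2505, 0.3004]
tool_rot: [0.627, -3.078, 0.001]
force: [0.5, -0.6, 0.4]
width: 0.0869
```

```bash
python3 look.py w3
python3 - <<'E'
from h import *
p=cv2.imread('pics/w3.png'); cv2.imwrite('pics/w3c.png',cv2.resize(p[130:230,215:315],(600,600),interpolation=cv2.INTER_CUBIC))
E
```

```text
clock 3.85
joint_pos [-0.864   0.0747  0.3006  1.6095 -0.0221  1.4613  1.411 ]
tool_pos [0.4631 0.2505 0.3004]
tool_rot [ 6.2730e-01 -3.0779e+00  5.0000e-04]
force [ 0.5315 -0.6063  0.402 ]
width 0.0869
```

View pics/w3c.png

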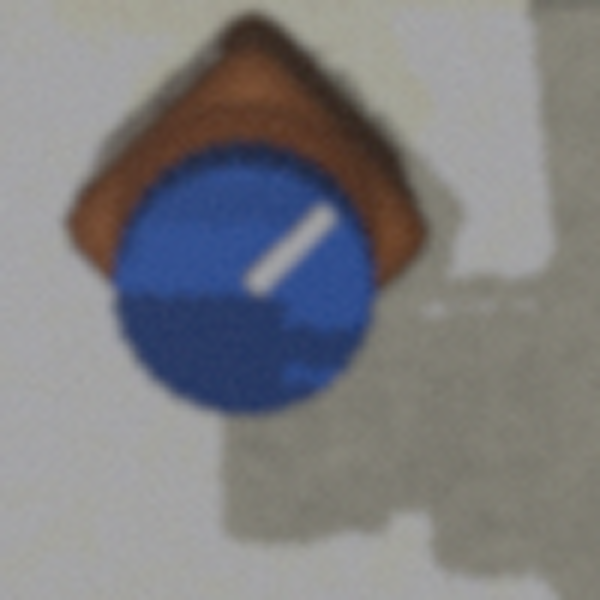

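In this crop the cap's top face is centred at (246,286), the ridge runs from (257,285) to (326,214), and the shoulder corners are left (74,222), top (252,38) and right (424,236).

Run:
```python
from h import *
import pickle
s,d=pickle.load(open('w3.pkl','rb'))
f=lambda x,y,z:atz('wrist',215+(x+.5)/6-.5,130+(y+.5)/6-.5,z,s)
a=lambda v:np.degrees(np.arctan2(v[1],v[0])).round(1)
c=f(246,286,.140);print('cap',c.round(4))
r=f(326,214,.14)-f(257,285,.14);print('ridge',a(r))
L,T,Q=[f(*q,.09) for q in [(74,222),(252,38),(424,236)]];print('edges',a(T-L),a(Q-T),a(Q-L)-45,np.linalg.norm(T-L),np.linalg.norm(Q-T),'centre',((L+Q)/2).round(4))
C=cloud('wrist',d,s)
for lo,hi in [(.080,.1),(.13,.15)]:
    m=(C[...,2]>lo)&(C[...,2]<hi)&(np.hypot(C[...,0]-c[0],C[...,1]-c[1])<.06);P=C[m][:,:2].astype(np.float32)
    print(np.median(C[m][:,2]),cv2.minEnclosingCircle(P),cv2.minAreaRect(P))
R0=R.from_rotvec(s['tool_rot']).as_matrix();print('tool y yaw',a(R0[:,1]))
print('offset in tool',R0.T@(c-s['tool_pos']))
```

```text
cap [0.4651 0.248  0.14  ]
ridge 159.6
edges 158.6 64.3 65.7 0.053123512678285315 0.05438204597422327 centre [0.465  0.2481 0.09  ]
0.09000058293016228 ((0.4655747711658478, 0.2473568171262741), 0.038882188498973846) ((0.46587544679641724, 0.24737697839736938), (0.05986359715461731, 0.05989443138241768), 66.6901626586914)
0.14093023026340054 ((0.46586212515830994, 0.24785269796848297), 0.024902157485485077) ((0.4655987322330475, 0.24756859242916107), (0.04845155403017998, 0.04868485778570175), 12.541230201721191)
tool y yaw 113.0
offset in tool [-0.00097651 -0.00299583  0.16041048]
```

Both wrist views agree to within about 1 mm: the cap is at (0.465, 0.248), bottle yaw is about -24°, and the cap joint is about 3.18 rad. I'll descend and grip.

send_rows:
  plan:
    - [0,0,0,0,0,-50,87]
    - [0,0,0,0,0,-100,87]
    - [0,0,0,0,0,-130,87]
    - [0,0,0,0,0,-160,87]
    - [0,0,0,0,0,-180,87]
    - [0,0,0,0,0,-191,87]
    - [0,0,0,0,0,-191,87]
    - [0,0,0,0,0,-191,87]
    - [0,0,0,0,0,-191,87]

```text
clock: 4.8
tool_pos: [0.4652, 0.2486, 0.111]
tool_rot: [-0.619, 3.078, 0.002]
force: [-0.2, -1.2, 0.2]
width: 0.0866
```

```bash
python3 look.py w4
```

```text
clock 4.8
joint_pos [-0.8411  0.211   0.2956  1.8709 -0.0701  1.0674  1.4497]
tool_pos [0.4652 0.2486 0.111 ]
tool_rot [-6.191e-01  3.078e+00  1.700e-03]
force [-0.2469 -1.1672  0.2231]
width 0.0866
```

View pics/w4.png

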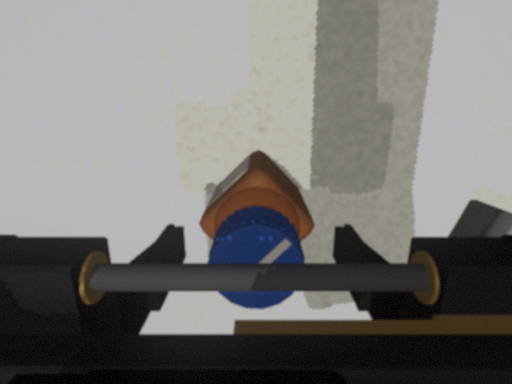

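The cap (columns 209–304) lies centred between the fingers (inner edges about 184 and 334, midpoint 259), so I'll close on it.

send_rows:
  plan:
    - [0,0,0,0,0,0,40]
    - [0,0,0,0,0,0,40]
    - [0,0,0,0,0,0,40]
    - [0,0,0,0,0,0,40]
    - [0,0,0,0,0,0,40]
    - [0,0,0,0,0,0,40]
    - [0,0,0,0,0,0,40]
    - [0,0,0,0,0,0,40]
  newtons: 25

```text
clock: 5.65
tool_pos: [0.4647, 0.248, 0.1096]
tool_rot: [-0.619, 3.08, -0.0]
force: [1.2, -1.8, 0.1]
width: 0.0474
```

send_rows:
  plan:
    - [0,0,0,0,0,10,40]
    - [0,0,0,0,0,30,40]
    - [0,0,0,0,0,60,40]
    - [0,0,0,0,0,90,40]
    - [0,0,0,0,0,110,40]
    - [0,0,0,0,0,120,40]
    - [0,0,0,0,0,120,40]
    - [0,0,0,0,0,120,40]

```text
clock: 6.45
tool_pos: [0.464, 0.2481, 0.2285]
tool_rot: [0.62, -3.078, 0.001]
force: [0.4, -1.0, -4.2]
width: 0.0473
```

```bash
python3 look.py w5
python3 - <<'E'
from h import *
p,d=snapshot('side'); cv2.imwrite('pics/s5.png',cv2.resize(cv2.cvtColor(p,cv2.COLOR_RGB2BGR)[20:240,100:320],(600,600),interpolation=cv2.INTER_CUBIC))
E
```

```text
clock 6.45
joint_pos [-0.8575  0.1058  0.3024  1.7271 -0.0326  1.3152  1.4198]
tool_pos [0.464  0.2481 0.2285]
tool_rot [ 6.1970e-01 -3.0783e+00  8.0000e-04]
force [ 0.3887 -0.9719 -4.1867]
width 0.0473
```

View pics/w5.png

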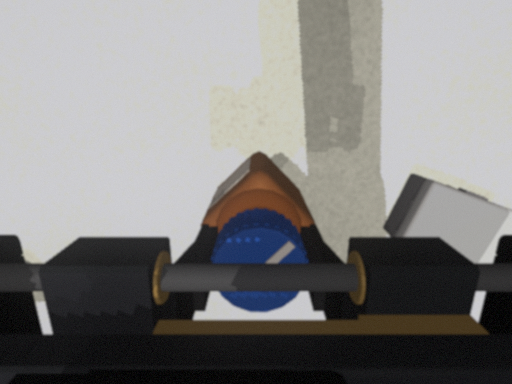

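View pics/s5.png

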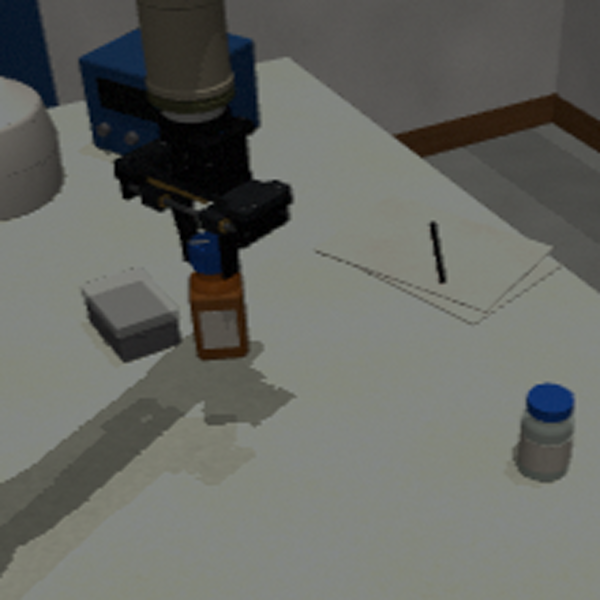

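The bottle hangs upright in the grip (47.3 mm opening, about 4 N of load). Next I'll carry it over the holder with a −40.7° turn.

send_rows:
  plan:
    - [0,0,-0.06,-1,-25,0,40]
    - [0,0,-0.12,-2,-60,0,40]
    - [0,0,-0.2,-3,-100,0,40]
    - [0,0,-0.3,-3,-150,0,40]
    - [0,0,-0.4,-4,-200,0,40]
    - [0,0,-0.5,-5,-250,0,40]
    - [0,0,-0.6,-6,-300,0,40]
    - [0,0,-0.71,-7,-345,0,40]
    - [0,0,-0.71,-8,-390,0,40]
    - [0,0,-0.71,-8,-430,0,40]
    - [0,0,-0.71,-8.5,-465,0,40]
    - [0,0,-0.71,-8.5,-484,0,40]

```text
clock: 7.75
tool_pos: [0.4548, -0.2389, 0.229]
tool_rot: [-0.494, -3.102, 0.002]
force: [0.2, -0.4, -3.3]
width: 0.0472
```

send_rows:
  plan:
    - [0,0,0,0,0,-15,40]
    - [0,0,0,0,0,-30,40]
    - [0,0,0,0,0,-45,40]
    - [0,0,0,0,0,-55,40]
    - [0,0,0,0,0,-55,40]
    - [0,0,0,0,0,-55,40]
    - [0,0,0,0,0,-55,40]

```text
clock: 8.45
tool_pos: [0.4564, -0.2359, 0.1752]
tool_rot: [0.489, 3.102, 0.0]
force: [0.8, 0.5, -5.2]
width: 0.0478
```

```bash
python3 look.py w6
python3 - <<'E'
from h import *
for n,sl in [('side',np.s_[190:310,190:310]),('top',np.s_[190:290,270:370])]:
    p,d=snapshot(n); cv2.imwrite(f'pics/{n}6.png',cv2.resize(cv2.cvtColor(p,cv2.COLOR_RGB2BGR)[sl],(600,600),interpolation=cv2.INTER_CUBIC))
E
```

```text
clock 8.45
joint_pos [-0.3531  0.1333  0.8094  1.8521 -0.1038  1.1982  1.7476]
tool_pos [ 0.4564 -0.2359  0.1752]
tool_rot [4.8920e-01 3.1023e+00 1.0000e-04]
force [ 0.8462  0.5418 -5.1562]
width 0.0478
```

View pics/w6.png

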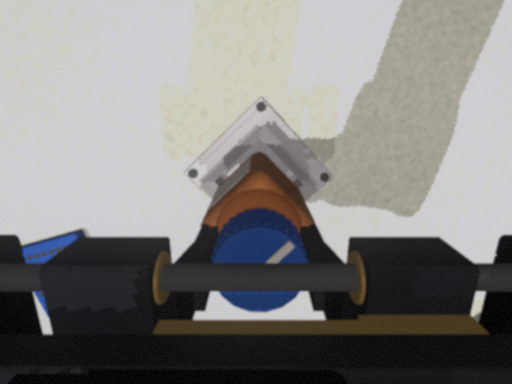

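View pics/side6.png

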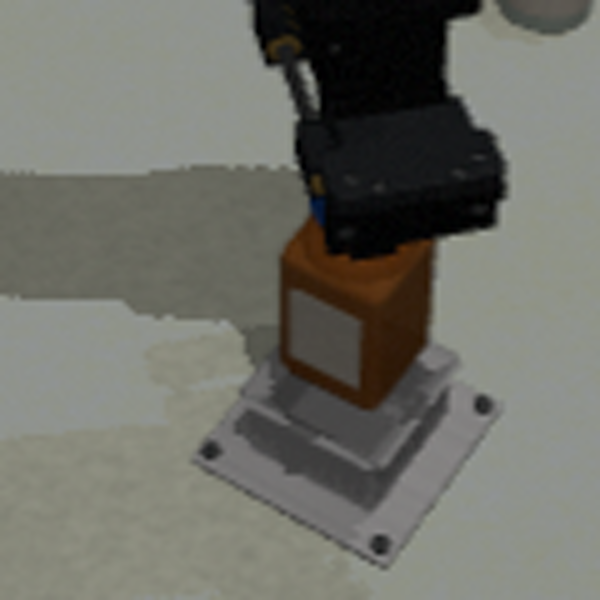

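The bottle hangs square over the pocket, about 15 mm above the mouth. I'll lower it in steps and watch the force.

send_rows:
  plan:
    - [0,0,0,0,0,-6,40]
    - [0,0,0,0,0,-12,40]
    - [0,0,0,0,0,-18,40]
    - [0,0,0,0,0,-23,40]
    - [0,0,0,0,0,-28,40]
    - [0,0,0,0,0,-28,40]

```text
clock: 9.2
tool_pos: [0.4556, -0.2356, 0.1458]
tool_rot: [-0.489, -3.102, -0.0]
force: [-0.1, 0.5, -4.0]
width: 0.0474
```

send_rows:
  plan:
    - [0,0,0,0,0,-5,40]
    - [0,0,0,0,0,-10,40]
    - [0,0,0,0,0,-15,40]
    - [0,0,0,0,0,-20,40]
    - [0,0,0,0,0,-24,40]
    - [0,0,0,0,0,-24,40]

```text
clock: 9.8
tool_pos: [0.4557, -0.2356, 0.122]
tool_rot: [-0.489, -3.102, -0.0]
force: [0.4, 0.4, -4.1]
width: 0.0476
```

send_rows:
  plan:
    - [0,0,0,0,0,-2,40]
    - [0,0,0,0,0,-4,40]
    - [0,0,0,0,0,-6,40]
    - [0,0,0,0,0,-7,40]
    - [0,0,0,0,0,-7,40]
    - [0,0,0,0,0,-7,40]

```text
clock: 10.4
tool_pos: [0.4561, -0.2358, 0.1157]
tool_rot: [0.489, 3.103, 0.0]
force: [-0.5, 0.7, -1.4]
width: 0.0475
```

```bash
python3 look.py w7
python3 - <<'E'
from h import *
s=observe();print(s['ft_torque'])
for n,sl in [('side',np.s_[190:310,190:310])]:
    p,d=snapshot(n); cv2.imwrite(f'pics/{n}7.png',cv2.resize(cv2.cvtColor(p,cv2.COLOR_RGB2BGR)[sl],(600,600),interpolation=cv2.INTER_CUBIC))
E
```

```text
clock 10.4
joint_pos [-0.3207  0.216   0.7958  1.919  -0.175   1.0765  1.8049]
tool_pos [ 0.4561 -0.2358  0.1157]
tool_rot [4.894e-01 3.103e+00 1.000e-04]
force [-0.528   0.727  -1.4273]
width 0.0475
[-0.12654112  0.04555969  0.0194639 ]
```

View pics/side7.png

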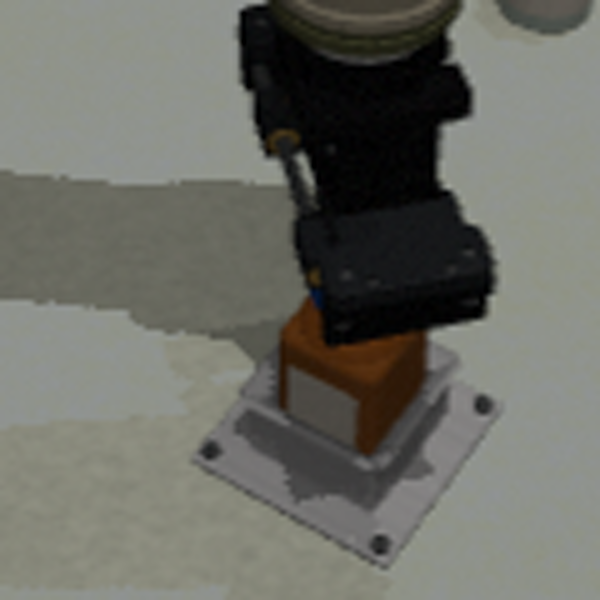

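The load fell from −4.1 to −1.4 N at the expected height. I'll press slightly more to confirm it's on the floor, then open the fingers so the bottle settles on its own.

send_rows:
  plan:
    - [0,0,0,0,0,-1,40]
    - [0,0,0,0,0,-1.5,40]
    - [0,0,0,0,0,-1.5,40]
    - [0,0,0,0,0,-1.5,40]

```text
clock: 10.9
tool_pos: [0.4565, -0.2362, 0.115]
tool_rot: [0.49, 3.102, 0.0]
force: [-2.6, -0.9, 8.7]
width: 0.0474
```

send_rows:
  plan:
    - [0,0,0,0,0,0,75]
    - [0,0,0,0,0,0,75]
    - [0,0,0,0,0,0,75]
    - [0,0,0,0,0,0,75]
    - [0,0,0,0,0,0,75]
    - [0,0,0,0,0,0,75]

```text
clock: 11.5
tool_pos: [0.456, -0.2357, 0.114]
tool_rot: [-0.489, -3.103, -0.0]
force: [-0.4, -0.3, -0.6]
width: 0.0741
```

```bash
python3 look.py w8
python3 - <<'E'
from h import *
p=cv2.imread('pics/w8.png'); cv2.imwrite('pics/w8c.png',cv2.resize(p[90:330,160:360],(600,720),interpolation=cv2.INTER_CUBIC)[:600])
E
```

```text
clock 11.5
joint_pos [-0.3197  0.2185  0.7951  1.9207 -0.1771  1.0734  1.8066]
tool_pos [ 0.456  -0.2357  0.114 ]
tool_rot [-4.8910e-01 -3.1032e+00 -1.0000e-04]
force [-0.4378 -0.2681 -0.56  ]
width 0.0741
```

View pics/w8c.png

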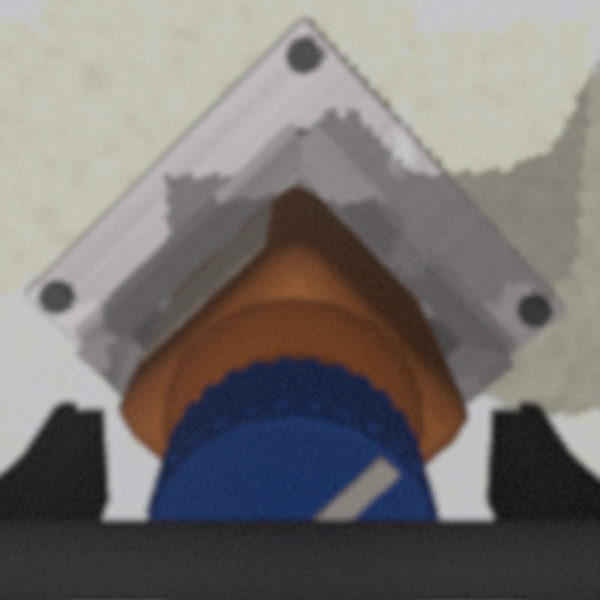

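The bottle is seated: pressing gave an 8.7 N reaction, and it stands square in the pocket. I'll regrip and screw clockwise, following the thread down at 0.64 mm/rad.

send_rows:
  plan:
    - [0,0,0,0,0,0,40]
    - [0,0,0,0,0,0,40]
    - [0,0,0,0,0,0,40]
    - [0,0,0,0,0,0,40]
    - [0,0,0,0,0,0,40]
    - [0,0,0,0,0,0,40]
    - [0,0,0,0,0,0,40]
  newtons: 30

```text
clock: 12.25
tool_pos: [0.456, -0.236, 0.1141]
tool_rot: [0.49, 3.103, -0.0]
force: [-0.2, -2.1, -0.1]
width: 0.0473
```

send_rows:
  plan:
    - [0,0,-0.1,0,0,-0.1,40]
    - [0,0,-0.2,0,0,-0.2,40]
    - [0,0,-0.3,0,0,-0.2,40]
    - [0,0,-0.4,0,0,-0.3,40]
    - [0,0,-0.5,0,0,-0.3,40]
    - [0,0,-0.6,0,0,-0.4,40]
    - [0,0,-0.7,0,0,-0.5,40]
    - [0,0,-0.8,0,0,-0.5,40]
    - [0,0,-0.9,0,0,-0.6,40]
    - [0,0,-1.0,0,0,-0.6,40]
    - [0,0,-1.0,0,0,-0.6,40]
    - [0,0,-1.0,0,0,-0.6,40]

```text
clock: 13.45
tool_pos: [0.4562, -0.2353, 0.1134]
tool_rot: [-1.913, -2.492, -0.001]
force: [1.3, 0.5, 0.5]
width: 0.0474
```

```bash
python3 look.py w9;  python3 - <<'E'
from h import *
s=observe();print(s['ft_torque'])
p=cv2.imread('pics/w9.png'); cv2.imwrite('pics/w9c.png',cv2.resize(p[90:330,160:360],(600,720),interpolation=cv2.INTER_CUBIC)[:600])
E
```

```text
clock 13.45
joint_pos [-0.456   0.257   0.9619  1.9261 -0.2393  1.0785  0.8664]
tool_pos [ 0.4562 -0.2353  0.1134]
tool_rot [-1.9129e+00 -2.4919e+00 -6.0000e-04]
force [1.3057 0.5015 0.5156]
width 0.0474
[ 0.21574301 -0.39389786  0.00740071]
```

View pics/w9c.png

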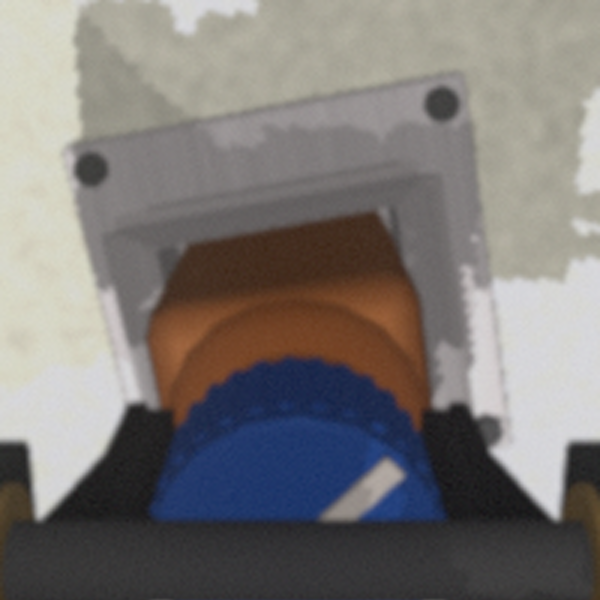

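The cap turns with the gripper while the bottle stays put. Joint 3 is drifting (0.96 against a 1.34 limit), so I'll watch it.

send_rows:
  plan:
    - [0,0,-0.1,0,0,-0.1,40]
    - [0,0,-0.2,0,0,-0.2,40]
    - [0,0,-0.3,0,0,-0.2,40]
    - [0,0,-0.4,0,0,-0.3,40]
    - [0,0,-0.5,0,0,-0.4,40]
    - [0,0,-0.6,0,0,-0.4,40]
    - [0,0,-0.7,0,0,-0.5,40]
    - [0,0,-0.8,0,0,-0.5,40]
    - [0,0,-0.8,0,0,-0.5,40]

```text
clock: 14.4
tool_pos: [0.4563, -0.2358, 0.113]
tool_rot: [2.734, 1.546, 0.0]
force: [1.4, 1.2, -0.8]
width: 0.047
```

```bash
python3 look.py w10;  python3 - <<'E'
from h import *
s=observe();print(s['ft_torque'])
E
```

```text
clock 14.4
joint_pos [-0.5789  0.323   1.1298  1.9299 -0.329   1.0921  0.1442]
tool_pos [ 0.4563 -0.2358  0.113 ]
tool_rot [2.7342e+00 1.5459e+00 2.0000e-04]
force [ 1.3507  1.1876 -0.8312]
width 0.047
[ 0.03030112 -0.45841993  0.05272218]
```

Joint 3 is at 1.13. Finishing in one go would bring it to its limit, so I'll open, turn back anticlockwise, and regrip.

send_rows:
  plan:
    - [0,0,0,0,0,0,75]
    - [0,0,0,0,0,0,75]
    - [0,0,0,0,0,0,75]
    - [0,0,0,0,0,0,75]
    - [0,0,0,0,0,0,75]

```text
clock: 14.95
tool_pos: [0.4559, -0.2358, 0.113]
tool_rot: [-2.735, -1.546, -0.0]
force: [-0.1, -0.0, -0.0]
width: 0.0734
```

send_rows:
  plan:
    - [0,0,0.14,0,0,0,75]
    - [0,0,0.28,0,0,0,75]
    - [0,0,0.42,0,0,0,75]
    - [0,0,0.56,0,0,0,75]
    - [0,0,0.7,0,0,0,75]
    - [0,0,0.84,0,0,0,75]
    - [0,0,0.98,0,0,0,75]
    - [0,0,1.12,0,0,0,75]
    - [0,0,1.26,0,0,0,75]
    - [0,0,1.4,0,0,0,75]
    - [0,0,1.5,0,0,0,75]
    - [0,0,1.5,0,0,0,75]

```text
clock: 16.15
tool_pos: [0.4559, -0.2359, 0.113]
tool_rot: [0.945, 2.996, 0.0]
force: [-0.3, 0.1, 0.9]
width: 0.0753
```

```bash
python3 look.py w11;  python3 - <<'E'
from h import *
p=cv2.imread('pics/w11.png'); cv2.imwrite('pics/w11c.png',cv2.resize(p[90:330,160:360],(600,720),interpolation=cv2.INTER_CUBIC)[:600])
E
```

```text
clock 16.15
joint_pos [-0.3484  0.2265  0.8303  1.9229 -0.1901  1.0722  1.5203]
tool_pos [ 0.4559 -0.2359  0.113 ]
tool_rot [9.453e-01 2.996e+00 3.000e-04]
force [-0.2933  0.0928  0.9345]
width 0.0753
```

View pics/w11c.png

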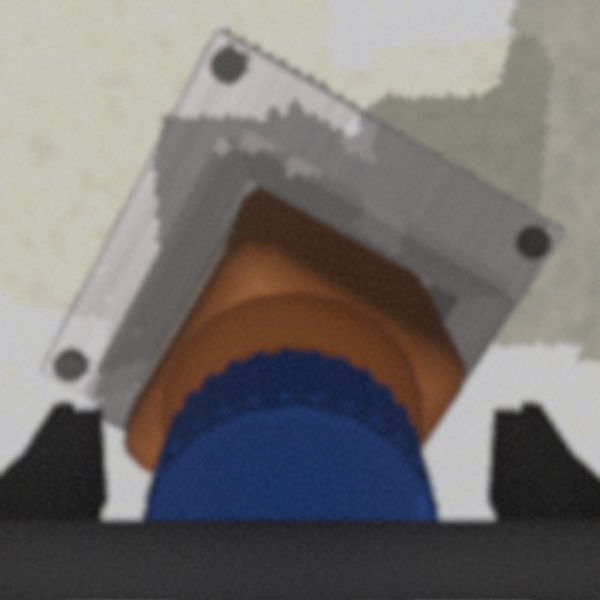

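The turn reversed the drift (joint 3 at 0.83) and the bottle is still square in the pocket. I'll regrip and screw to the stop.

send_rows:
  plan:
    - [0,0,0,0,0,0,40]
    - [0,0,0,0,0,0,40]
    - [0,0,0,0,0,0,40]
    - [0,0,0,0,0,0,40]
    - [0,0,0,0,0,0,40]
    - [0,0,0,0,0,0,40]
  newtons: 30

```text
clock: 16.8
tool_pos: [0.4559, -0.236, 0.113]
tool_rot: [-0.948, -2.995, 0.0]
force: [-0.0, -1.5, 0.6]
width: 0.0472
```

send_rows:
  plan:
    - [0,0,-0.12,0,0,-0.1,40]
    - [0,0,-0.24,0,0,-0.2,40]
    - [0,0,-0.36,0,0,-0.2,40]
    - [0,0,-0.48,0,0,-0.3,40]
    - [0,0,-0.6,0,0,-0.4,40]
    - [0,0,-0.72,0,0,-0.5,40]
    - [0,0,-0.84,0,0,-0.5,40]
    - [0,0,-0.96,0,0,-0.6,40]
    - [0,0,-1.08,0,0,-0.7,40]
    - [0,0,-1.2,0,0,-0.8,40]
    - [0,0,-1.2,0,0,-0.8,40]

```text
clock: 17.9
tool_pos: [0.4562, -0.2359, 0.1122]
tool_rot: [2.475, 1.934, -0.0]
force: [0.3, -2.3, -1.3]
width: 0.0472
```

```bash
python3 -c "
from h import *
s=observe();print(s['ft_torque'],s['joint_pos'].round(3) if hasattr(s['joint_pos'],'round') else s['joint_pos'],s['effort'])"
```

```text
[-0.52835324 -0.18497843  0.01797849] [-0.522  0.289  1.051  1.929 -0.284  1.082  0.402] [ -1.02493208 -31.72084808   9.37077999 -33.31408024  -0.50272912
   0.72096873  -1.99659035]
```

send_rows:
  plan:
    - [0,0,-0.06,0,0,0,40]
    - [0,0,-0.12,0,0,-0.1,40]
    - [0,0,-0.18,0,0,-0.1,40]
    - [0,0,-0.18,0,0,-0.1,40]

```text
clock: 18.3
tool_pos: [0.4561, -0.2357, 0.112]
tool_rot: [2.635, 1.71, 0.0]
force: [0.9, -1.1, -0.4]
width: 0.0475
```

```bash
python3 look.py w12; python3 -c "
from h import *
s=observe();print(s['ft_torque'],s['effort'][6])
p=cv2.imread('pics/w12.png'); cv2.imwrite('pics/w12c.png',cv2.resize(p[90:330,160:360],(600,720),interpolation=cv2.INTER_CUBIC)[:600])"
```

```text
clock 18.3
joint_pos [-0.5497  0.3054  1.0884  1.9303 -0.3058  1.0857  0.2454]
tool_pos [ 0.4561 -0.2357  0.112 ]
tool_rot [2.6353 1.7099 0.    ]
force [ 0.9107 -1.1056 -0.3925]
width 0.0475
[-0.39547917 -0.17359603 -0.01684385] -0.3887620009481907
```

View pics/w12c.png

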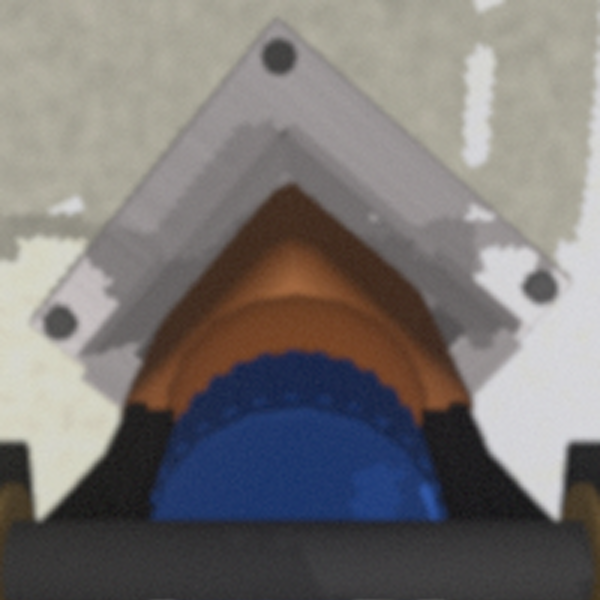

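No stop yet after a total of 3.18 rad. I'll continue in small turns.

send_rows:
  plan:
    - [0,0,-0.05,0,0,0,40]
    - [0,0,-0.1,0,0,0,40]
    - [0,0,-0.1,0,0,0,40]

```text
clock: 18.65
tool_pos: [0.4564, -0.2359, 0.1121]
tool_rot: [2.716, 1.577, 0.0]
force: [1.6, -2.0, -2.7]
width: 0.0472
```

```bash
python3 -c "
from h import *
s=observe();print(s['ft_torque'],s['effort'][6],s['joint_pos'])"
```

```text
[-0.6777736  -0.66063191  0.32305941] -1.149284653365612 [-0.56535074  0.31562601  1.11073315  1.93045068 -0.31919803  1.08771286
  0.15793034]
```

send_rows:
  plan:
    - [0,0,-0.05,0,0,0,40]
    - [0,0,-0.1,0,0,0,40]
    - [0,0,-0.1,0,0,0,40]

```text
clock: 18.95
tool_pos: [0.457, -0.2349, 0.1123]
tool_rot: [2.791, 1.441, 0.002]
force: [5.5, 1.9, 0.7]
width: 0.0474
```

```bash
python3 -c "
from h import *
s=observe();print(s['ft_torque'],s['effort'][6],s['joint_pos'])"
```

```text
[ 0.44062184 -1.0504228   0.84178713] -1.6392197459936142 [-0.58153407  0.32676687  1.13263009  1.93030954 -0.3347593   1.09137041
  0.07134108]
```

The vertical torque rose to 0.84 N m, well above the 0.07 N m of thread drag, so the cap has reached its stop. I'll hold briefly and check.

send_rows:
  plan:
    - [0,0,-0.04,0,0,0,40]
    - [0,0,-0.04,0,0,0,40]
    - [0,0,-0.04,0,0,0,40]

```text
clock: 19.25
tool_pos: [0.4571, -0.2349, 0.1123]
tool_rot: [2.818, 1.387, 0.002]
force: [5.0, 3.0, 0.3]
width: 0.047
```

```bash
python3 look.py w13; python3 -c "
from h import *
s=observe();print(s['ft_torque'],s['effort'][6])
p=cv2.imread('pics/w13.png'); cv2.imwrite('pics/w13c.png',cv2.resize(p[90:330,160:360],(600,720),interpolation=cv2.INTER_CUBIC)[:600])
p,d=snapshot('side'); cv2.imwrite('pics/side13.png',cv2.resize(cv2.cvtColor(p,cv2.COLOR_RGB2BGR)[190:310,190:310],(600,600),interpolation=cv2.INTER_CUBIC))"
```

```text
clock 19.25
joint_pos [-0.5875  0.3312  1.1415  1.9305 -0.3408  1.0925  0.0381]
tool_pos [ 0.4571 -0.2349  0.1123]
tool_rot [2.8184e+00 1.3874e+00 2.3000e-03]
force [4.9767 2.9776 0.2639]
width 0.047
[ 0.40370411 -1.06655705  0.88241871] -0.8594476617872715
```

View pics/w13c.png

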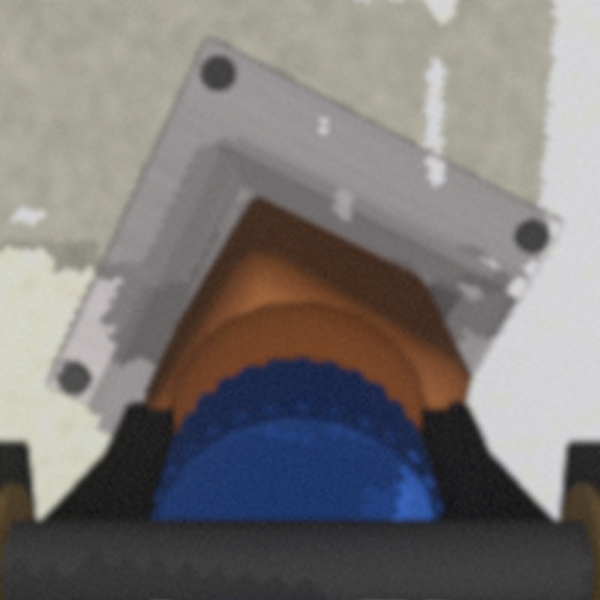

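View pics/side13.png

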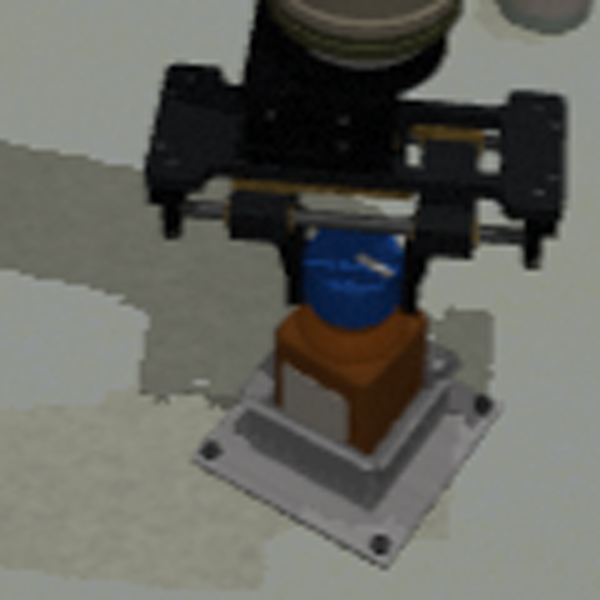

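The side view shows the cap with its ridge running from (363,260) to (393,274) in the crop. I'll check that angle against the bottle's x axis.

Run:
```python
from h import *
import pickle
a=lambda v:np.degrees(np.arctan2(v[1],v[0])).round(1)
f=lambda x,y,z:atz('side',190+(x+.5)/5-.5,190+(y+.5)/5-.5,z)
A=f(362,259,.144);B=f(393,274,.144);print(A,B,a(B-A))
s,d=pickle.load(open('w13.pkl','rb'))
g=lambda x,y,z:atz('wrist',160+(x+.5)/3-.5,90+(y+.5)/3-.5,z,s)
# bottle shoulder edge z=.096 back edge right: corner top (262,250?) ; foot body vertical edge
P=g(250,262,.096);Q=g(437,305,.096);print('shoulder',a(Q-P)); L=g(180,375,.096);print(a(L-P))
print('plate',a(g(532,237,.006)-g(218,73,.006)),a(g(73,378,.006)-g(218,73,.006)))
R0=R.from_rotvec(s['tool_rot']).as_matrix();print('tool yaw',a(R0[:,1]))
```

```text
[ 0.4583822  -0.24257072  0.144     ] [ 0.4659766  -0.25827099  0.144     ] -64.2
shoulder -50.9
-159.3
plate -64.7 -154.8
tool yaw -37.6
```

The ridge reads about −64°, along the bottle's x axis at −64.6°, so both the ridge and the torque say bottomed. I'll back off a quarter turn plus allowance for bottle twist and wind-up, rising 1 mm.

send_rows:
  plan:
    - [0,0,0.1,0,0,0,40]
    - [0,0,0.2,0,0,0.1,40]
    - [0,0,0.3,0,0,0.1,40]
    - [0,0,0.4,0,0,0.2,40]
    - [0,0,0.5,0,0,0.2,40]
    - [0,0,0.6,0,0,0.3,40]
    - [0,0,0.7,0,0,0.4,40]
    - [0,0,0.8,0,0,0.4,40]
    - [0,0,0.9,0,0,0.5,40]
    - [0,0,1.0,0,0,0.6,40]

```text
clock: 20.35
tool_pos: [0.4549, -0.2358, 0.1127]
tool_rot: [-1.806, -2.568, 0.0]
force: [-3.6, 1.5, 4.3]
width: 0.0472
```

send_rows:
  plan:
    - [0,0,0.1,0,0,0,40]
    - [0,0,0.2,0,0,0.1,40]
    - [0,0,0.3,0,0,0.1,40]
    - [0,0,0.4,0,0,0.2,40]
    - [0,0,0.5,0,0,0.3,40]
    - [0,0,0.6,0,0,0.4,40]
    - [0,0,0.7,0,0,0.4,40]
    - [0,0,0.7,0,0,0.4,40]
    - [0,0,0.7,0,0,0.4,40]

```text
clock: 21.25
tool_pos: [0.4548, -0.2362, 0.1132]
tool_rot: [-0.822, -3.03, -0.0]
force: [-3.1, 1.1, 6.1]
width: 0.0471
```

```bash
python3 look.py w14; python3 -c "
from h import *
s=observe();print(s['ft_torque'],s['effort'][6])
p=cv2.imread('pics/w14.png'); cv2.imwrite('pics/w14c.png',cv2.resize(p[90:330,160:360],(600,720),interpolation=cv2.INTER_CUBIC)[:600])
p,d=snapshot('side'); cv2.imwrite('pics/side14.png',cv2.resize(cv2.cvtColor(p,cv2.COLOR_RGB2BGR)[190:310,190:310],(600,600),interpolation=cv2.INTER_CUBIC))
p,d=snapshot('top'); cv2.imwrite('pics/top14.png',cv2.cvtColor(p,cv2.COLOR_RGB2BGR))"
```

```text
clock 21.25
joint_pos [-0.3306  0.2218  0.8101  1.9226 -0.1819  1.0736  1.5957]
tool_pos [ 0.4548 -0.2362  0.1132]
tool_rot [-8.2230e-01 -3.0302e+00 -1.0000e-04]
force [-3.1374  1.0683  6.1215]
width 0.0471
[0.01837818 0.98061678 0.04400294] 0.053862364729866385
```

View pics/w14c.png

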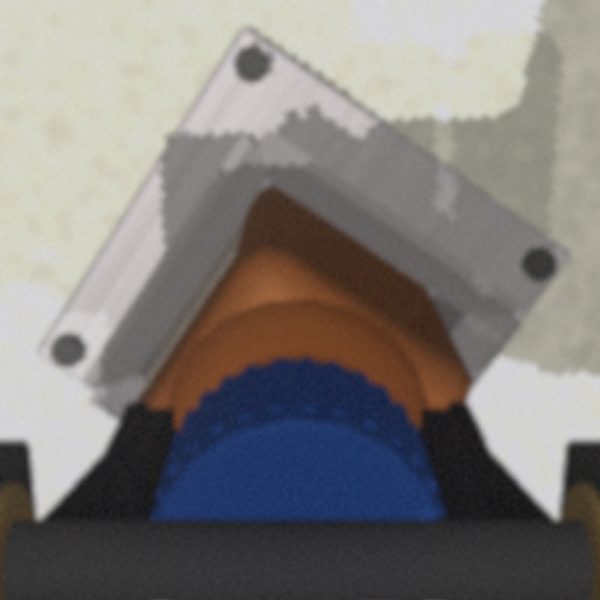

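View pics/side14.png

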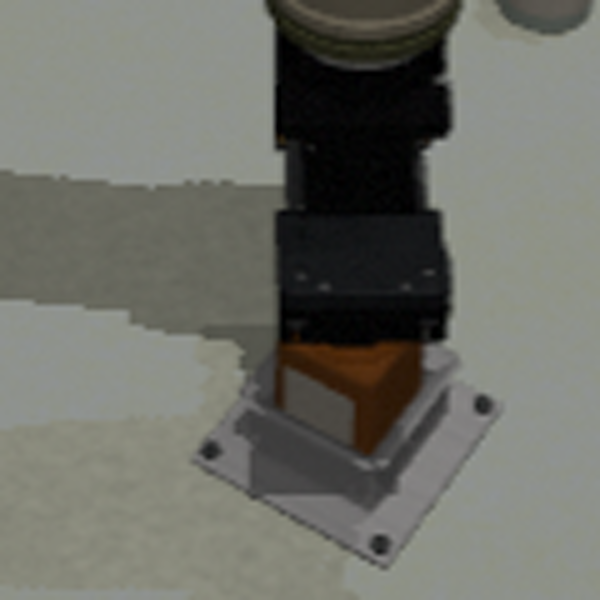

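View pics/top14.png

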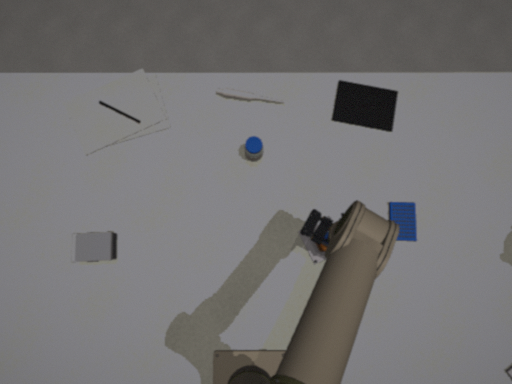

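By tool rotation the cap has backed off about 1.7 rad, less bottle twist and slack, but the gripper hides the ridge. I'll open, turn only the gripper so the ridge shows to the wrist camera, and regrip there.

send_rows:
  plan:
    - [0,0,0,0,0,0,75]
    - [0,0,0,0,0,0,75]
    - [0,0,0,0,0,0,75]
    - [0,0,0,0,0,0,75]
    - [0,0,0,0,0,0,75]

```text
clock: 21.9
tool_pos: [0.456, -0.2357, 0.113]
tool_rot: [-0.826, -3.031, -0.0]
force: [0.0, 0.3, -0.3]
width: 0.0734
```

send_rows:
  plan:
    - [0,0,-0.14,0,0,0,75]
    - [0,0,-0.28,0,0,0,75]
    - [0,0,-0.42,0,0,0,75]
    - [0,0,-0.56,0,0,0,75]
    - [0,0,-0.7,0,0,0,75]
    - [0,0,-0.84,0,0,0,75]
    - [0,0,-0.98,0,0,0,75]
    - [0,0,-1.12,0,0,0,75]
    - [0,0,-1.26,0,0,0,75]
    - [0,0,-1.4,0,0,0,75]
    - [0,0,-1.4,0,0,0,75]
    - [0,0,-1.4,0,0,0,75]

```text
clock: 23.1
tool_pos: [0.456, -0.2357, 0.113]
tool_rot: [2.581, 1.791, -0.0]
force: [-0.4, 0.5, -0.6]
width: 0.0753
```

```bash
python3 look.py w15; python3 -c "
from h import *
p=cv2.imread('pics/w15.png'); cv2.imwrite('pics/w15c.png',cv2.resize(p[90:330,160:360],(600,720),interpolation=cv2.INTER_CUBIC)[:600])
p,d=snapshot('side'); cv2.imwrite('pics/side15.png',cv2.resize(cv2.cvtColor(p,cv2.COLOR_RGB2BGR)[190:310,190:310],(600,600),interpolation=cv2.INTER_CUBIC))"
```

```text
clock 23.1
joint_pos [-0.5317  0.2922  1.0625  1.9288 -0.2882  1.085   0.2922]
tool_pos [ 0.456  -0.2357  0.113 ]
tool_rot [ 2.581e+00  1.791e+00 -4.000e-04]
force [-0.4463  0.4879 -0.5829]
width 0.0753
```

View pics/w15c.png

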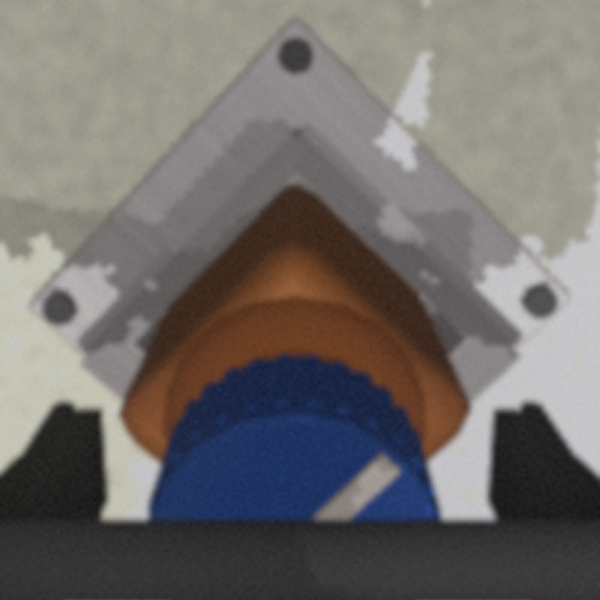

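View pics/side15.png

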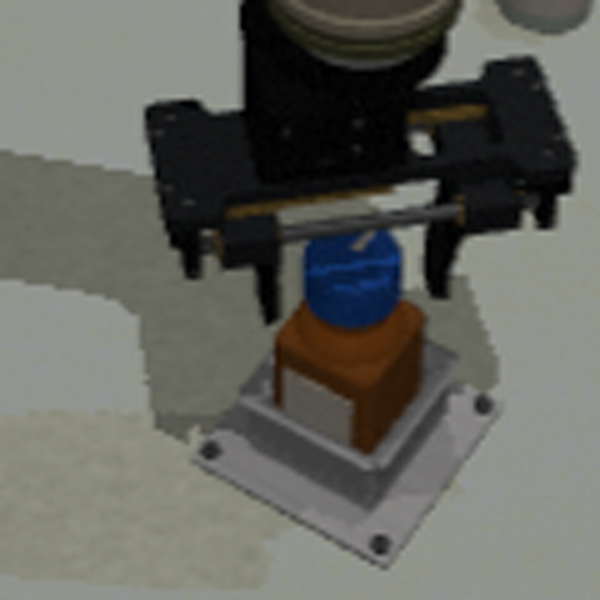

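The ridge is now visible, from (336,518) to (390,461) in the wrist crop. The shoulder corners are left (125,412) and right (467,407). I'll measure its angle against the bottle.

Run:
```python
from h import *
import pickle
a=lambda v:np.degrees(np.arctan2(v[1],v[0])).round(1)
s,d=pickle.load(open('w15.pkl','rb'))
g=lambda x,y,z:atz('wrist',160+(x+.5)/3-.5,90+(y+.5)/3-.5,z,s)
r=a(g(390,461,.146)-g(336,518,.146)); print('ridge',r)
L=g(125,412,.094);Q=g(467,407,.094);b=a(L-Q);print('diag L-R',b,'len',np.linalg.norm(L-Q), 'centre',(L+Q)/2,'bottle x candidates',[(b+45+90*k+180)%360-180 for k in range(4)])
C=cloud('wrist',d,s)
for lo,hi in [(.086,.1),(.135,.155)]:
    m=(C[...,2]>lo)&(C[...,2]<hi)&(np.hypot(C[...,0]-.456,C[...,1]+.2357)<.05);P=C[m][:,:2].astype(np.float32)
    print(np.median(C[m][:,2]),cv2.minAreaRect(P),m.sum())
p,_=None,None
f=lambda x,y,z:atz('side',190+(x+.5)/5-.5,190+(y+.5)/5-.5,z)
print('side ridge',a(f(374,228,.146)-f(354,250,.146)))
```

```text
ridge 29.7
diag L-R 160.4 len 0.07383364959194358 centre [ 0.45582346 -0.23406643  0.094     ] bottle x candidates [np.float64(-154.60000000000002), np.float64(-64.60000000000002), np.float64(25.399999999999977), np.float64(115.39999999999998)]
0.09524245329575824 ((0.45511072874069214, -0.23429936170578003), (0.05836092308163643, 0.05803357809782028), 25.681901931762695) 2242
0.146042774165827 ((0.45905882120132446, -0.23534172773361206), (0.04836677387356758, 0.09393586218357086), 84.738037109375) 5936
side ridge 23.6
```

The cap angle is 29.7° − (−64.6°) = 94.3°, or about 1.65 rad, inside 1.57 ± 0.35. I'll regrip here.

send_rows:
  plan:
    - [0,0,0,0,0,0,40]
    - [0,0,0,0,0,0,40]
    - [0,0,0,0,0,0,40]
    - [0,0,0,0,0,0,40]
    - [0,0,0,0,0,0,40]
    - [0,0,0,0,0,0,40]
    - [0,0,0,0,0,0,40]
    - [0,0,0,0,0,0,40]
    - [0,0,0,0,0,0,40]
    - [0,0,0,0,0,0,40]
  newtons: 30

```text
clock: 24.2
tool_pos: [0.4559, -0.2357, 0.1131]
tool_rot: [-2.585, -1.785, 0.0]
force: [-2.0, 0.3, 1.5]
width: 0.0471
```

```bash
python3 look.py w16; python3 -c "
from h import *
import pickle
p=cv2.imread('pics/w16.png'); cv2.imwrite('pics/w16c.png',cv2.resize(p[90:330,160:360],(600,720),interpolation=cv2.INTER_CUBIC)[:600])
p,d=snapshot('side'); cv2.imwrite('pics/side16.png',cv2.cvtColor(p,cv2.COLOR_RGB2BGR))"
```

```text
clock 24.2
joint_pos [-0.5318  0.2923  1.063   1.9289 -0.2887  1.0852  0.2883]
tool_pos [ 0.4559 -0.2357  0.1131]
tool_rot [-2.5850e+00 -1.7852e+00  1.0000e-04]
force [-2.0419  0.3216  1.5152]
width 0.0471
```

View pics/w16c.png

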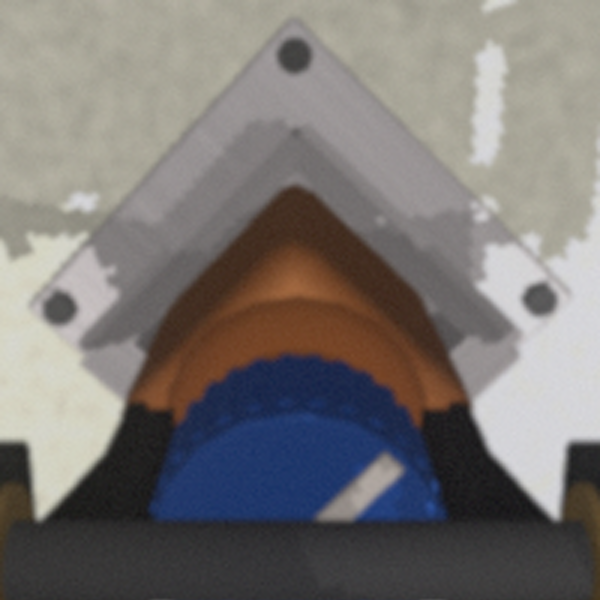

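View pics/side16.png

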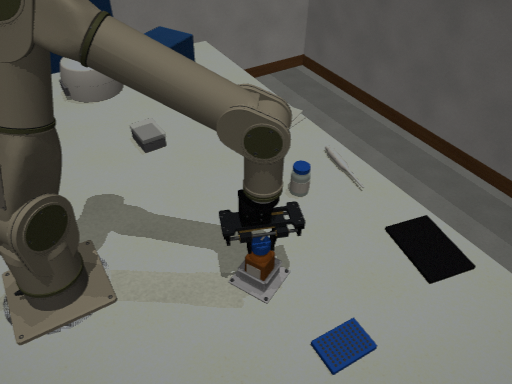

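With the grip closed (47.1 mm, 30 N), the ridge is where it was, running from (336,518) to (390,463). The bottle stands square in the pocket, and the jar (301,178), tip box (148,135) and rack (344,345) are where they were in the first side view. I'm handing the job in.

```bash
python3 -c "
from cell import *
print(hand_in()); print(observe()['clock'])"
```

```text
the job is handed in; nothing more can be done
None
the job is handed in; nothing more can be done
```

The bottle is fully down in the holder and its cap was screwed to the stop, then backed off about a quarter turn. The gripper still holds it. I handed the job in at about 24 s of the 72 s allowed, and no verdict was reported.

**Seating:** I carried the bottle by its cap with a −40.7° turn. It entered the pocket without touching the walls, and pressing on it gave an 8.7 N reaction at the expected height. At the end the shoulder measured 95 mm high (96 mm expected) and sat within about 2 mm of the pocket's centre.

**Bottoming out:** I turned the cap clockwise in two grips, because joint 3 was nearing its limit. The torque rose to 0.88 N m, against 0.07 N m of thread drag. The ridge read −64°, lined up with the bottle's x axis at −64.6°.

**Backing off:** The ridge then read about 94° (1.65 rad) from the bottle's x axis in the wrist view, against a target of 1.57 ± 0.35. The side view gave about 88° (1.54 rad). I opened once to see the ridge and gripped again at 30 N; the ridge stayed where it was.

**Bystanders:** The jar, tip box and tube rack look unmoved in the last side picture.

**Disagreement:** The top camera placed the bottle and holder 4–7 mm off in y compared with the wrist camera. I used the wrist values, and the contact-free insertion bore them out.

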